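# Clamp a stone seal slab for engraving

### The arm

A 7-joint arm with a two-finger parallel gripper is mounted at the origin on the work surface. World frame = base frame: x ahead of the robot, y to its left, z up, the work surface at z = 0. Lengths are in m, angles in rad, forces in N, time in s.
With the tool pointing down it reaches from about 0.4 to 0.875 m from the base axis. Payload 4.4 kg.
Tool frame: the origin (TCP) lies between the finger pads, 19 mm behind the fingertips; this is the grasp point; z points along the fingers, y is the line along which they close (so a half turn about z gives the same grasp; the last joint's range is limited). The gripper opens to 85 mm and grips with 20 to 120 N. Pads are 22 mm wide; open, the fingers measure 114 mm over their backs; the gripper's body (76 mm by 85 mm) begins 54 mm behind the grasp point. The pads swing forward as they close: fully open they stand 13 mm farther back than shut.
Start: joints at [-1.201, 0.628, 0.038, 1.517, -0.027, 0.996, -0.02], TCP at [0.274, 0.589, 0.25] pointing down, gripper open.
Joint ranges: [-3.06, 3.06], [-0.37, 2.12], [-1.25, 1.32], [0.18, 2.47], [-1.1, 4.24], [0.23, 1.98], [-2.94, 2.94]. Speed limits (rad/s): [2.57, 2.57, 3.14, 3.14, 3.14, 3.14, 3.14].

### API

Orientations are given as a rotation vector (axis times angle).
In Python, from station import arm, imaging gives the robot as it stands.
- The arm moves only by the shell command python3 -m crank 'ROWS' [FORCE]. ROWS is JSON, a list of rows, each a list of 7 numbers: the finger opening in m, from 0 to 0.0854, then the shift along the tool's x, y, z in m, then the turn, a rotation vector about the tool's x, y, z in degrees. A call has 1 to 8 rows; each row is the pose to reach, as a shift and turn from the pose commanded when the call began, along the tool's axes at that moment; what a row does not reach only later rows make up. A row lasts 1/12 s, in which the tool goes at most 41.7 mm and 7.16 degrees, less where a joint would pass 70% of its speed; a pose out of reach is approached as far as the arm can. A call with a gripper value outside its range is refused whole. The fingers move at their own pace and stop on an object; FORCE is the grip in N (left out, the last holds). Time passes only in rows, so rows that repeat a pose let the fingers close. It gives the time, the measured TCP pose, the force, the opening and the grip force at its end, in the units of the state.
- arm.sense(): the state, without advancing time (a new reading comes with each control period).
- imaging.read_camera(name): name is "scene" or "top" or "wrist"; returns (picture, depth): 480x640x3 uint8, red, green, blue; 480x640 float32, m along the optical axis (not along the pixel's ray), 0 where there is no reading.
- imaging.camera_params(name): a dict with "mtx" (3x3 intrinsics, pixels), "rvec" (rotation vector, rad) and "tvec" (3), from world to camera coordinates, as OpenCV has them. Camera axes: x right, y down, z forward; pixel columns grow to the right and rows downward; lengths in m; the calibration is good to about 2 mm. A picture is of the moment at which its call begins: read the wrist's pose just before it. camera_params takes no time and is no camera call; for the wrist camera it gives the pose at the moment of the call.
- arm.finish_job(): hands the job in; it is judged then, once.
The state is a dict: "time": time; "joint_pos": joint angles; "dq": joint speeds; "joint_torque": joint torques, N m; "eef_pos": TCP position; "ee_rot": TCP orientation; "ft_force": force on the tool from outside, world axes, zero at the start; "torque": the same for the moment, N m; "finger_gap": opening from 0.0 (shut) to 1.0 (fully open); "grasp_force": force on a finger pad.
Only numpy, scipy, OpenCV 4.12 (cv2) and the standard library are available. Lean on these libraries where they do the work, as an engineer would, in place of code of your own. Each camera call takes 0.05 s, during which the arm holds its last target. There are 200 camera calls.

### The job

Lift the wide stone slab out of the wooden stand and slide it down into the upright slot of the bench clamp until it is fully home, without dropping it, and let go of it. Then pump the clamp shut by squeezing its two upright metal grips together again and again (never touching the jaw itself) until the jaw presses on the slab. Finish while holding: still squeezing the two grips so that the jaw stays firmly but gently pressed on the slab, never hard enough to crack the stone (30 N), and leave everything else on the table where it is.

Things in the scene. Friction and masses are not known exactly. Their poses are not given: they have to be found in the camera images.
- wide_slab: Grey-white stone slab, 12 thick (its x) x 70 wide (y) x 90 high (z) mm, about 0.2 kg; origin at the centre of its underside. It stands upright in either one of the two slots of the stand, underside 6 mm above the table. The stand is 40 mm high, so the slab's top 56 mm are free; pinch it across its thickness near the top edge.
- narrow_slab: Like the wide slab but only 45 wide and 70 high mm; stands in the other slot of the stand, in line with the wide slab, and stays there. Origin at the centre of its underside.
- stand: Fixed dark wooden block 50 (x) x 190 (y) x 40 (z) mm with two slots 16 x 74 mm, 34 mm deep, at y = -47 and +47 mm; origin at the centre of its underside. The slabs in it have their own x axis along the stand's x axis.
- clamp: Fixed bench clamp. x: the way the jaw closes, z up; origin on the table midway between the grips. From -x to +x: green housing (x -55 to 55, y -28 to 28, top 65 mm) with two metal grips on top; a toothed bar (sticks out up to 50 mm behind) with the jaw on its front end; the wooden slot, back wall up to x = 180. Base y -45 to 45 mm.
- slot (a point): Centre of the slot's floor, 12 mm above the table, at x = 147 mm in the clamp's frame; clamp's axes. 15 mm wide along x (1.5 mm play each side of the slab), 74 mm along y (2 mm play each end), open above; walls 65 mm high, upper 7 mm flared at 45 degrees. The slab goes in upright, thickness along x, either way round; its top ends at 102 mm. A 50 mm gap in the front wall lets the jaw through.
- grips (a point): The point midway between the two grips, 105 mm above the table, on the clamp's z axis; same axes as the clamp. Good TCP place to squeeze the grips along the clamp's x.
- grip_rear: Grip away from the slot: upright metal plate 10 (x) x 40 (y) x 55 (z) mm, 70 to 125 mm above the table; origin at the centre of its lower edge, at x = -26 mm in the clamp's frame released, -16 fully squeezed. The two grips are geared together and move equally: 62 mm over the outer faces released, 42 mm fully squeezed; springs part them when let go.
- grip_front: The grip on the slot's side, the mirror image of grip_rear: origin at x = +26 mm in the clamp's frame released, +16 fully squeezed.
- jaw: Steel jaw; origin at the centre of its pad's face, 45 mm above the table, jaw top 63 mm. Starts at x = 75 to 100 mm in the clamp's frame; meets the slab at about 142. A full squeeze and release ratchets it 12 to 20 mm towards the slot (teeth every 8 mm) and it stays there. Once it presses on the slab the grips stall before they are fully squeezed; if they close fully, release and squeeze again.
- jaw_pad: Sprung cork-faced pad of the jaw, 40 wide x 36 high x 6 mm; origin at the centre of its face. It gives 0.5 mm per newton, up to 6 mm. Squeezing takes 3 N for the springs and 3 N for the bar; any further newton of grip is a newton on the slab (a 15 N grip presses with about 9 N). The bar alone holds at most 3 N, so real pressure lasts only while the grips stay squeezed.
- ink_tin: Round black ink tin, 64 across x 32 high mm, beside the clamp on its +y side; a bystander. Origin at the centre of its underside.
- paste_tin: Round blue paste tin, 52 across x 26 high mm, beside the clamp on its -y side; a bystander. Origin at the centre of its underside.
- pen_cup: Wooden cup of pens, 72 across, 170 high mm, far side of the table; a bystander. Origin at the centre of its underside.
- glue_bottle: White bottle, 44 across x 110 high mm, far side; a bystander. Origin at the centre of its underside.
- seal_box: Blue box 72 x 52 x 38 mm, far side; a bystander. Origin at the centre of its underside.
- seal_brush: Wooden brush 170 mm long lying at the far right; a bystander. Origin on its axis.
There are look-alikes about, which are no part of the job. What is shaped like the wide_slab but purple is not meant.

How it is judged:
On the way, in this order (a step that is already met when the one before it is completed fails the run):
1. the wide slab stands fully home and upright in the clamp's slot, let go, the jaw not yet on it (x of wide_slab in the frame of slot between -0.004 and 0.004 m and y of wide_slab in the frame of slot between -0.005 and 0.005 m and z of wide_slab in the frame of slot between -0.005 and 0.005 m and angle between wide_slab's own z axis and vertical below 0.1 rad and contact force between the fingers and wide_slab below 0.1 N and contact force between jaw and wide_slab below 0.5 N), for 0.2 s.
2. the jaw, driven by squeezing both grips, touches the slab in the slot (x of wide_slab in the frame of slot between -0.004 and 0.004 m and y of wide_slab in the frame of slot between -0.005 and 0.005 m and z of wide_slab in the frame of slot between -0.005 and 0.005 m and angle between wide_slab's own z axis and vertical below 0.1 rad and contact force between jaw and wide_slab above 1 N and contact force between the fingers and grip_rear above 1 N and contact force between the fingers and grip_front above 1 N), for 0.2 s.
At the end, for the whole second after the job is handed in: The wide slab is in the clamp's slot (within 4 mm across, 5 mm along, 5 mm of the floor, tilted under 0.1 rad), not touched by the robot; the robot squeezes both grips (over 2 N each) and the jaw presses on the slab with more than 4 N and less than 30 N (x of wide_slab in the frame of slot between -0.004 and 0.004 m and y of wide_slab in the frame of slot between -0.005 and 0.005 m and z of wide_slab in the frame of slot between -0.005 and 0.005 m and angle between wide_slab's own z axis and vertical below 0.1 rad and contact force between jaw and wide_slab between 4 and 30 N and contact force between the fingers and grip_rear above 2 N and contact force between the fingers and grip_front above 2 N and contact force between the arm and wide_slab below 0.1 N); the arm keeps its last pose, push and grip.
It fails at once if the jaw presses on the slab with more than 30 N and cracks it (contact force between jaw and wide_slab above 30 N).
It fails at once if the robot touches the jaw (contact force between any of the arm, the fingers and jaw above 1 N).
It fails at once if the wide slab is dropped (linear speed of wide_slab above 0.6 m/s and contact force between the fingers and wide_slab below 0.05 N).
It fails at once if another thing on the table is moved by more than 30 mm (distance of any of narrow_slab, ink_tin, paste_tin, pen_cup, glue_bottle, seal_box, seal_brush from where it was at the start of the episode above 0.03 m).
It also fails if it takes over 58 s, if anything falls off the work surface, if the arm or the gripper's body presses on something with over 40 N, if the wrist force passes 120 N, or if a joint passes its speed limit or range.

## Working session

There is one attempt and no reset: what is moved stays moved. The work goes in short steps, Python scripts to look and compute and a shell command to move; the robot and the scene stay as the last step left them, time stands still between calls to the robot, and variables do not carry over. Pictures are saved under pics/ and viewed, at most 10 in all, crops included, and the job is handed in when it is done.

```bash
ls; mkdir -p pics; cat > h.py <<'E'
import numpy as np, cv2
from station import arm, imaging
def grab(n):
    p=imaging.camera_params(n); img,d=imaging.read_camera(n)
    return img,d,p
def cloud(d,p):
    K=np.array(p["mtx"]);R=cv2.Rodrigues(np.array(p["rvec"],float))[0];t=np.array(p["tvec"],float).ravel()
    v,u=np.mgrid[:480,:640]
    c=np.stack([(u-K[0,2])/K[0,0]*d,(v-K[1,2])/K[1,1]*d,d],-1)
    return (c-t)@R
def save(n,img): cv2.imwrite(f"pics/{n}.png",img[:,:,::-1])
E
python3 - <<'E'
from h import *
for n in("scene","top"):
    img,d,p=grab(n); save(n+"0",img); np.savez(f"pics/{n}0.npz",img=img,d=d,P=cloud(d,p))
    print(n,(d>0).mean(),p)
s=arm.sense();print(s)
E
```

```text
pics
scene 0.994697265625 {'mtx': array([[441.53224733,   0.        , 321.81870417],
       [  0.        , 441.53224733, 244.59328709],
       [  0.        ,   0.        ,   1.        ]]), 'rvec': array([ 0.676186  ,  2.56748856, -1.25378568]), 'tvec': array([ 0.56548974, -0.10825037,  1.20504604])}
top 0.9960514322916667 {'mtx': array([[474.98499725,   0.        , 316.29202397],
       [  0.        , 474.98499725, 245.50583417],
       [  0.        ,   0.        ,   1.        ]]), 'rvec': array([ 2.14605424, -2.07776041,  0.21767492]), 'tvec': array([-0.06047276,  0.60775472,  0.84444426])}
{'time': 0.1, 'joint_pos': array([-1.20079199,  0.62922107,  0.03844165,  1.51826024, -0.02697509,
        0.99630372, -0.01998113]), 'dq': array([ 0.00050175, -0.00253343, -0.00058557, -0.0037076 , -0.00044949,
        0.00072542, -0.00222012]), 'joint_torque': array([ 2.92985605e-03, -5.64539981e+01,  1.23027686e+00, -1.93976372e+01,
        1.12084101e-02,  5.46090028e-03, -2.20175554e-05]), 'eef_pos': array([0.27414655, 0.58878234, 0.24920456]), 'ee_rot': array([-6.79030264e-01, -3.06699369e+00,  2.57885932e-03]), 'ft_force': array([ 0.19461387, -0.3343142 , -0.57697942]), 'torque': array([ 0.00647227, -0.0064807 ,  0.01674231]), 'grasp_force': 0.0, 'finger_gap': 1.0017228194646066}
```

View pics/scene0.png

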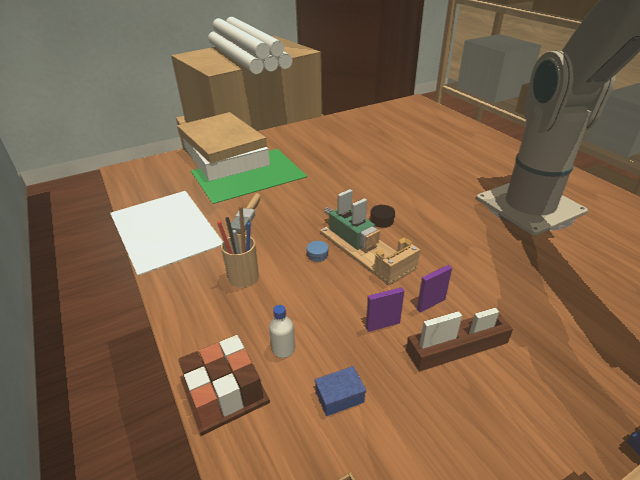

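View pics/top0.png

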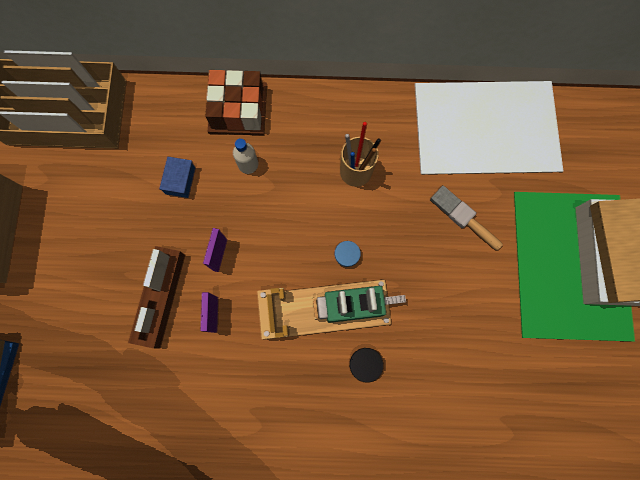

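The scene view shows the wide slab at (440,330) in the stand, with the narrow slab at (485,320). Two purple decoys stand between the stand and the clamp. In the top view the stand is at (158,297), the wide slab at (157,268), the housing at (357,303), the slot at (270,313), the grips at (345,303) and (373,300), and the jaw at (322,307).

```bash
cat > m.py <<'E'
from h import *
z=np.load("pics/top0.npz");img=z["img"];P=z["P"]
Z=P[...,2];v,u=np.mgrid[:480,:640]
hsv=cv2.cvtColor(img,cv2.COLOR_RGB2HSV)
def rect(name,m,er=0):
    m=m.astype(np.uint8)
    if er: m=cv2.erode(m,np.ones((er,er)))
    n,l,st,_=cv2.connectedComponentsWithStats(m)
    i=1+st[1:,4].argmax(); k=l==i
    q=P[k]; (c,s,a)=cv2.minAreaRect((q[:,:2]*1000).astype(np.float32))
    print(name,"n",k.sum(),"c",np.round(c,1),"size",np.round(s,1),"ang",round(a,1),"z",np.round(np.percentile(q[:,2],[5,50,95])*1000,1))
def box(a,b,c,d): return (u>=a)&(u<c)&(v>=b)&(v<d)
print("table z",np.percentile(Z[400:440,200:350],[5,50,95]))
rect("stand top",box(125,235,195,360)&(Z>.03)&(Z<.05))
rect("wide top",box(125,235,195,300)&(Z>.088))
rect("narrow top",box(125,295,195,360)&(Z>.068))
rect("purple1",box(195,220,232,275)&(Z>.08)); rect("purple2",box(195,285,232,340)&(Z>.08))
rect("purple1b",box(195,220,235,275)&(Z>.03)); rect("purple2b",box(195,285,235,340)&(Z>.03))
rect("slot block",box(250,270,295,345)&(Z>.05)&(Z<.075))
rect("slot floor",box(255,285,290,340)&(Z>.005)&(Z<.03))
rect("base",box(250,270,400,345)&(Z>.004)&(Z<.05))
rect("housing",box(325,270,395,345)&(Z>.058)&(Z<.072)&(hsv[...,1]>80))
rect("gripF",box(332,280,356,320)&(Z>.118)); rect("gripR",box(362,280,388,320)&(Z>.118))
rect("jaw",box(310,290,330,325)&(Z>.055)&(Z<.07))
rect("ink",box(340,340,395,390)&(Z>.025)); rect("paste",box(325,235,370,272)&(Z>.018))
E
python3 m.py
```

```text
table z [-0.00244235  0.00036052  0.00311107]
stand top n 1830 c [506.  265.7] size [ 52.6 190.5] ang 80.1 z [34.3 40.3 43.8]
wide top n 302 c [476.6 121.9] size [343.3  68. ] ang 61.1 z [89.7 95.9 98.7]
narrow top n 198 c [452.7 118.2] size [328.2  44. ] ang 87.5 z [70.9 76.1 78.8]
purple1 n 286 c [508.5  74.2] size [286.  61.] ang 42.4 z [82.7 90.3 93. ]
purple2 n 307 c [439.6  71.9] size [226.4  65.2] ang 66.0 z [81.8 90.1 92.8]
purple1b n 533 c [508.6  74.2] size [286.   61.7] ang 42.2 z [36.9 84.3 92.4]
purple2b n 524 c [439.2  72.1] size [226.4  66.1] ang 66.0 z [36.8 87.6 92.4]
slot block n 861 c [479.4  37.2] size [90.3 48.8] ang 8.4 z [56.1 59.8 66. ]
slot floor n 551 c [483.   24.2] size [89.7 31.5] ang 2.5 z [10.1 12.9 21.4]
base n 3219 c [499.6 -83. ] size [ 94.4 242. ] ang 8.4 z [ 9.7 12.7 38.6]
housing n 1147 c [ 502.4 -117.1] size [ 56.  109.2] ang 8.5 z [62.4 65.2 67.8]
gripF n 133 c [466.5 -77.1] size [ 25.5 104.8] ang 66.8 z [122.2 125.2 127.5]
gripR n 137 c [ 506.  -142.2] size [39.6 10.2] ang 9.1 z [120.6 125.2 127.7]
jaw n 356 c [495.  -53.2] size [55.4 29.9] ang 1.6 z [60.4 63.9 66.7]
ink n 929 c [ 390.9 -108.8] size [129.6  62.3] ang 88.7 z [29.7 32.4 34.9]
paste n 530 c [ 603.4 -103.1] size [50.7 50. ] ang 1.2 z [23.5 26.6 29.3]
```

```bash
sed -i '/^rect(\|^print/d' m.py; cat >> m.py <<'E'
L=(hsv[...,1]<70)
rect("wide top",box(125,235,195,300)&(Z>.088)&(Z<.102)&L)
rect("narrow top",box(125,295,195,360)&(Z>.068)&(Z<.084)&L)
pur=(hsv[...,0]>130)&(hsv[...,0]<165)&(hsv[...,1]>100)
rect("purple1",box(195,220,235,275)&(Z>.082)&(Z<.1)&pur); rect("purple2",box(195,285,235,340)&(Z>.082)&(Z<.1)&pur)
rect("gripF",box(332,280,356,320)&(Z>.115)&(Z<.135)); rect("gripR",box(362,280,388,320)&(Z>.115)&(Z<.135))
rect("jaw",box(310,290,330,325)&(Z>.055)&(Z<.07))
# clamp frame
m=box(325,270,395,345)&(Z>.058)&(Z<.072)&(hsv[...,1]>80)
o=np.array([502.4,-117.1]);ex=np.array([-np.sin(np.radians(8.4)),np.cos(np.radians(8.4))]);ey=np.array([-ex[1],ex[0]])
for nm,k in dict(gF=box(332,280,356,320)&(Z>.12)&(Z<.13),gR=box(362,280,388,320)&(Z>.12)&(Z<.13),jaw=box(310,290,335,325)&(Z>.056)&(Z<.07),block=box(250,270,295,345)&(Z>.06)&(Z<.07)).items():
    q=P[k][:,:2]*1000-o; print(nm,[np.round(np.percentile(q@e,[2,98]),1) for e in(ex,ey)])
for a in(8.4,):print("slot",o+147*ex)
E
python3 m.py; python3 - <<'E'
from h import *
R=cv2.Rodrigues(arm.sense()["ee_rot"])[0];print(R.round(3))
p=imaging.camera_params("wrist");C=cv2.Rodrigues(p["rvec"])[0];print("cam pos",-C.T@p["tvec"],"axes",C.round(2),p["mtx"])
E
```

```text
wide top n 295 c [551.9 258.2] size [13.2 69.3] ang 79.8 z [89.7 95.9 98.6]
narrow top n 190 c [459.5 274.3] size [13.4 43.7] ang 82.0 z [70.9 76.1 78.7]
purple1 n 273 c [596.6 154.7] size [13.7 69.6] ang 77.8 z [85.  90.4 92.9]
purple2 n 284 c [477.2 156.7] size [68.2 13. ] ang 1.6 z [85.8 90.2 92.7]
gripF n 136 c [498.2 -90.9] size [38.9 10. ] ang 8.4 z [121.  125.1 127.5]
gripR n 141 c [ 506.  -142.2] size [39.7 10.2] ang 9.1 z [119.7 125.2 127.7]
jaw n 356 c [495.  -53.2] size [55.4 29.9] ang 1.6 z [60.4 63.9 66.7]
gF [array([21.7, 31.4]), array([-18.6,  19.4])]
gR [array([-30.2, -20.5]), array([-18.4,  18.6])]
jaw [array([39. , 77.7]), array([-25.6,  25.6])]
block [array([132.3, 178.3]), array([-43.4,  44.3])]
slot [480.9257948   28.32303295]
[[-0.907  0.422 -0.001]
 [ 0.422  0.907 -0.002]
 [-0.    -0.002 -1.   ]]
cam pos [0.20079471 0.62255799 0.37130243] axes [[ 0.42  0.91 -0.  ]
 [ 0.86 -0.4   0.32]
 [ 0.29 -0.14 -0.95]] [[342.86826948   0.         323.04890299]
 [  0.         342.86826948 240.46945903]
 [  0.           0.           1.        ]]
```

```bash
cat > go.py <<'E'
import sys
from h import *
x,y,z,yaw=map(float,sys.argv[1:5])   # mm, deg: target TCP, direction of tool y
s=arm.sense();R=cv2.Rodrigues(s["ee_rot"])[0]
t=np.radians(yaw);Y=np.array([np.cos(t),np.sin(t),0]);Zt=np.array([0,0,-1.]);T=np.c_[np.cross(Y,Zt),Y,Zt]
print("shift",(R.T@(np.array([x,y,z])/1000-s["eef_pos"])).round(4),"turn",np.degrees(cv2.Rodrigues(R.T@T)[0].ravel()).round(2),"at",s["eef_pos"].round(4),"t",round(s["time"],2))
E
python3 -m crank '[[0.06,-0.2,-0.09,0,0,0,-15],[0.06,-0.2,-0.09,0,0,0,-15],[0.06,-0.2,-0.09,0,0,0,-15],[0.06,-0.2,-0.09,0,0,0,-15],[0.06,-0.2,-0.09,0,0,0,-15],[0.06,-0.2,-0.09,0,0,0,-15],[0.06,-0.2,-0.09,0,0,0,-15],[0.06,-0.2,-0.09,0,0,0,-15]]' 40; python3 go.py 552 258 250 80
```

```text
time: 0.77
eef_pos: [0.4179, 0.4228, 0.2498]
ee_rot: [-0.276, -3.129, 0.0]
ft_force: [-0.4, 1.0, 0.5]
finger_gap: 0.703
grasp_force: 0.0
shift [-0.1609 -0.1388 -0.0003] turn [-0.01 -0.04 -0.08] at [0.4179 0.4228 0.2498] t 0.77
```

```bash
python3 -m crank '[[0.06,-0.16,-0.139,0,0,0,0],[0.06,-0.16,-0.139,0,0,0,0],[0.06,-0.16,-0.139,0,0,0,0],[0.06,-0.16,-0.139,0,0,0,0],[0.06,-0.16,-0.139,0,0,0,0],[0.06,-0.16,-0.139,0,0,0,0],[0.06,-0.16,-0.139,0,0,0,0]]'; cat > w.py <<'E'
import sys
from h import *
img,d,p=grab("wrist");save(sys.argv[1],img);P=cloud(d,p)*1000
hsv=cv2.cvtColor(img,cv2.COLOR_RGB2HSV);Z=P[...,2]
x,y,z0,z1,r=map(float,sys.argv[2:7]);smax=float(sys.argv[7]) if len(sys.argv)>7 else 255
m=(np.hypot(P[...,0]-x,P[...,1]-y)<r)&(Z>z0)&(Z<z1)&(d>0)&(hsv[...,1]<=smax)
n,l,st,_=cv2.connectedComponentsWithStats(m.astype(np.uint8))
for i in 1+np.argsort(-st[1:,4])[:3]:
    k=l==i;q=P[k];c,s,a=cv2.minAreaRect(q[:,:2].astype(np.float32))
    v,u=np.nonzero(k)
    print(k.sum(),"px",u.mean().round(),v.mean().round(),"c",np.round(c,1),"size",np.round(s,1),"ang",round(a,1),"z",np.percentile(q[:,2],[5,50,95]).round(1),"S",hsv[...,1][k].mean().round())
E
python3 w.py w1 552 258 86 104 60; python3 go.py 552 258 82 80
```

```text
time: 1.35
eef_pos: [0.5524, 0.2572, 0.2496]
ee_rot: [0.279, 3.129, -0.001]
ft_force: [-0.3, 0.2, -0.9]
finger_gap: 0.703
grasp_force: 0.0
1161 px 325.0 223.0 c [551.7 258. ] size [11.8 70. ] ang 80.2 z [92.8 94.2 95.3] S 21.0
shift [-0.0018 -0.0018  0.1676] turn [ 0.05 -0.07  0.05] at [0.5507 0.2599 0.2496] t 1.4
```

View pics/w1.png

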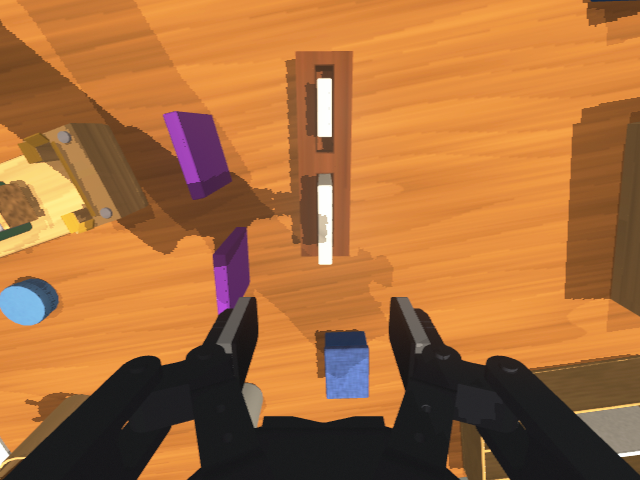

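The wrist view confirms the white wide slab at (325,223), centred on (551.7, 258.0) at 80.2°. The fingers straddle it, so I'll descend part way.

```bash
python3 -m crank '[[0.06,-0.001,-0.001,0.03,0,0,0],[0.06,-0.001,-0.001,0.06,0,0,0],[0.06,-0.001,-0.001,0.09,0,0,0],[0.06,-0.001,-0.001,0.11,0,0,0],[0.06,-0.001,-0.001,0.12,0,0,0],[0.06,-0.001,-0.001,0.12,0,0,0],[0.06,-0.001,-0.001,0.12,0,0,0]]'; python3 go.py 551.8 258 82 80.2
```

```text
time: 1.98
eef_pos: [0.5512, 0.2597, 0.1303]
ee_rot: [-0.269, -3.13, -0.002]
ft_force: [1.0, 0.2, -0.1]
finger_gap: 0.702
grasp_force: 0.0
shift [-0.0009 -0.0016  0.0483] turn [ 0.05 -0.03 -0.01] at [0.5512 0.2597 0.1303] t 1.98
```

```bash
python3 -m crank '[[0.06,-0.001,-0.0016,0.02,0,0,0],[0.06,-0.001,-0.0016,0.04,0,0,0],[0.06,-0.001,-0.0016,0.048,0,0,0],[0.06,-0.001,-0.0016,0.048,0,0,0],[0.06,-0.001,-0.0016,0.048,0,0,0]]'; python3 go.py 551.8 258 82 80.2;  python3 -m crank '[[0.03,0,0,0,0,0,0],[0.02,0,0,0,0,0,0],[0.014,0,0,0,0,0,0],[0.0,0,0,0,0,0,0],[0.0,0,0,0,0,0,0],[0.0,0,0,0,0,0,0],[0,0,0,0,0,0,0]]' 40
```

```text
time: 2.4
eef_pos: [0.5532, 0.2565, 0.0831]
ee_rot: [0.272, 3.129, 0.002]
ft_force: [0.8, 0.2, 0.4]
finger_gap: 0.701
grasp_force: 0.0
shift [0.0016 0.0012 0.0011] turn [ 0.06  0.06 -0.14] at [0.5532 0.2565 0.0831] t 2.4
time: 2.98
eef_pos: [0.5534, 0.2563, 0.0828]
ee_rot: [0.273, 3.128, 0.002]
ft_force: [0.2, 0.9, 6.3]
finger_gap: 0.136
grasp_force: 42.1
```

```bash
python3 -m crank '[[0,0,0,-0.01,0,0,0],[0,0,0,-0.025,0,0,0],[0,0,0,-0.045,0,0,0],[0,0,0,-0.07,0,0,0],[0,0,0,-0.1,0,0,0],[0,0,0,-0.13,0,0,0],[0,0,0,-0.145,0,0,0],[0,0,0,-0.145,0,0,0]]' 40; python3 go.py 481 28.3 228 98.4
```

```text
time: 3.65
eef_pos: [0.5544, 0.2562, 0.231]
ee_rot: [0.273, 3.124, 0.005]
ft_force: [0.5, 0.2, -2.4]
finger_gap: 0.134
grasp_force: 41.1
shift [ 0.0328 -0.2372  0.002 ] turn [  0.15   0.33 -18.39] at [0.5544 0.2562 0.231 ] t 3.65
```

```bash
python3 -m crank '[[0,0.003,-0.02,0,0,0,-2],[0,0.007,-0.05,0,0,0,-5],[0,0.011,-0.08,0,0,0,-8],[0,0.016,-0.115,0,0,0,-11],[0,0.021,-0.15,0,0,0,-14],[0,0.026,-0.185,0,0,0,-17],[0,0.029,-0.21,0,0,0,-18.4],[0,0.031,-0.225,0,0,0,-18.4]]'; python3 -m crank '[[0,0,0,0,0,0,0],[0,0,0,0,0,0,0],[0,0,0,0,0,0,0]]'; python3 w.py w2 481 28 57 70 70; python3 go.py 481 28.3 228 98.4; python3 - <<'E'
from h import *
for n in("top","scene"):
    img,d,p=grab(n);save(n+"1",img);P=cloud(d,p)*1000
    m=(P[...,2]>150)&(P[...,2]<300)
    np.savez(f"pics/{n}1.npz",img=img,P=P)
E
```

```text
time: 4.32
eef_pos: [0.4803, 0.0353, 0.2255]
ee_rot: [0.226, -3.128, 0.003]
ft_force: [-0.1, -0.3, -1.5]
finger_gap: 0.135
grasp_force: 41.0
time: 4.57
eef_pos: [0.4829, 0.0403, 0.2263]
ee_rot: [0.232, -3.132, -0.001]
ft_force: [-0.5, 0.4, -2.4]
finger_gap: 0.135
grasp_force: 41.0
391 px 303.0 176.0 c [445.6  20.4] size [19.7 26.9] ang 12.7 z [57.3 61.3 63.8] S 184.0
255 px 325.0 191.0 c [453.3  36.7] size [24.8  8.6] ang 8.4 z [57.4 61.2 63.9] S 181.0
218 px 299.0 257.0 c [516.   23.5] size [20.2 11.7] ang 10.0 z [57.5 60.9 63.7] S 182.0
shift [ 0.004  -0.012  -0.0015] turn [ 0.05 -0.04  0.13] at [0.4832 0.0408 0.2265] t 4.62
```

View pics/w2.png

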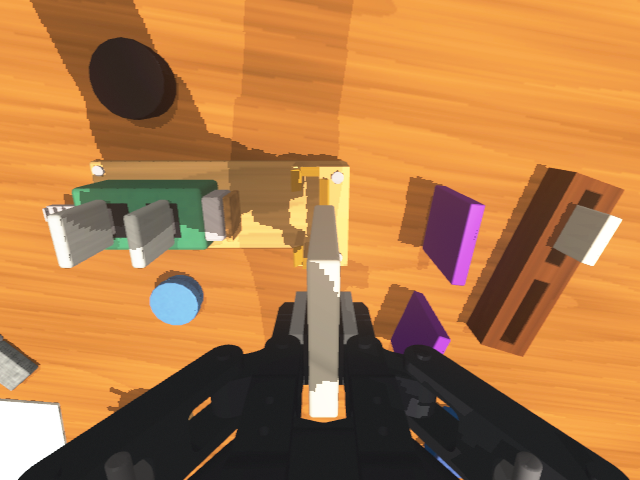

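The wrist view shows the slab held upright, its top face running from (325,262) to (322,415). The slot is just beyond it at (325,215), with the jaw at (220,215). Next I'll measure the slab in the hand and the slot's walls.

```bash
cat > s.py <<'E'
from h import *
o=np.array([502.4,-117.1]);a=np.radians(8.4);ex=np.array([-np.sin(a),np.cos(a)]);ey=np.array([-ex[1],ex[0]])
def stat(nm,P,k):
    q=P[k][:,:2]-o;print(nm,k.sum(),[np.percentile(q@e,[1,50,99]).round(1) for e in(ex,ey)],np.percentile(P[k][:,2],[2,50,98]).round(1))
for n in("wrist","top"):
    if n=="wrist": img,d,p=grab(n);P=cloud(d,p)*1000
    else: z=np.load("pics/top0.npz");img=z["img"];P=z["P"]*1000
    hsv=cv2.cvtColor(img,cv2.COLOR_RGB2HSV);q=P[...,:2]-o;X=q@ex;Y=q@ey;Z=P[...,2];S=hsv[...,1]
    stat("base",P,(X>60)&(X<190)&(abs(Y)<60)&(Z>6)&(Z<20))
    stat("block",P,(X>120)&(X<190)&(abs(Y)<60)&(Z>60)&(Z<69))
    stat("backwall",P,(X>160)&(X<190)&(abs(Y)<60)&(Z>61)&(Z<69))
    stat("housing",P,(X>-70)&(X<70)&(abs(Y)<40)&(Z>60)&(Z<70)&(hsv[...,0]>60)&(hsv[...,0]<95)&(S>100))
    if n=="wrist":
        k=(S<70)&(X>100)&(X<200)&(abs(Y)<60)&(Z>150)&(Z<260);stat("slab",P,k)
        k&=(Z>228);stat("slabtop",P,k);print(cv2.minAreaRect(P[k][:,:2].astype(np.float32)))
        kk=(S<70)&(X>100)&(X<200)&(abs(Y)<60)&(Z>155)&(Z<185);stat("slab low",P,kk)
s=arm.sense();q=s["eef_pos"][:2]*1000-o;print("tcp",q@ex,q@ey,s["eef_pos"])
E
python3 s.py
```

```text
base 6523 [array([ 62., 105., 153.]), array([-42.6,   5.7,  45.7])] [ 8.1 10.3 12.1]
block 574 [array([131.1, 141.6, 172.2]), array([-42.5,  29.8,  46. ])] [60.1 62.2 64.4]
backwall 82 [array([160.5, 161.4, 168.7]), array([14.3, 25.5, 38.9])] [61.2 63.  64.4]
housing 857 [array([-52.5,  35.2,  52.9]), array([-25. , -16.1,  27.4])] [61.7 63.2 64.6]
slab 12630 [array([121. , 158.1, 195. ]), array([-33.8,   6.8,  33. ])] [213.2 238.6 259.6]
slabtop 11469 [array([120.8, 158.1, 195.2]), array([-34.1,   6.8,  32.8])] [230.3 239.  259.6]
((481.8207702636719, 39.992034912109375), (64.18086242675781, 76.79752349853516), 44.099063873291016)
slab low 27 [array([153.3, 155. , 163.7]), array([32.4, 32.8, 33.2])] [160.4 177.5 183.8]
base 1883 [array([ 61.4, 108.3, 154.5]), array([-43.8,   1.3,  44.4])] [ 9.1 12.5 16. ]
block 403 [array([132. , 159. , 179.3]), array([-44.1,   0.4,  44.8])] [60.1 62.7 67.6]
backwall 130 [array([160. , 162.9, 179.6]), array([-41.6,   0.2,  39.8])] [61.1 63.3 67.1]
housing 1082 [array([-51.7,   2.9,  54. ]), array([-26.8,   3.6,  27.6])] [61.9 65.3 68.5]
tcp 158.89186313819584 -4.16237061195661 [0.48330631 0.04069538 0.22674331]
```

```bash
python3 -m crank '[[0,0.0024,-0.006,0.01,0,0,0],[0,0.0024,-0.0118,0.03,0,0,0],[0,0.0024,-0.0118,0.05,0,0,0],[0,0.0024,-0.0118,0.065,0,0,0],[0,0.0024,-0.0118,0.075,0,0,0],[0,0.0024,-0.0118,0.075,0,0,0],[0,0.0024,-0.0118,0.075,0,0,0],[0,0.0024,-0.0118,0.075,0,0,0]]'; sed -i 's/Z>150)&(Z<260)/Z>75)\&(Z<190)/;s/Z>228/Z>155/;s/Z>155)&(Z<185/Z>80)\&(Z<130/' s.py; python3 s.py; python3 - <<'E'
from h import *
im=[]
img,d,p=grab("wrist");im.append(img[120:420,170:470])
img,d,p=grab("scene");im.append(cv2.resize(img[180:300,300:440],(350,300),interpolation=cv2.INTER_CUBIC))
save("c1",np.hstack(im))
E
```

```text
time: 5.43
eef_pos: [0.4832, 0.028, 0.1525]
ee_rot: [-0.232, 3.132, 0.0]
ft_force: [-0.1, 0.1, -3.3]
finger_gap: 0.135
grasp_force: 40.9
base 8839 [array([ 61.9, 100.8, 153.9]), array([-42.5,   8.5,  45.7])] [ 8.7 10.3 11.8]
block 1227 [array([131.4, 158.8, 171.7]), array([-29.9,  23.1,  46.1])] [60.1 62.2 64.3]
backwall 396 [array([160.1, 161.3, 162.8]), array([-27. ,   5.8,  35.1])] [61.5 63.  64.4]
housing 3595 [array([-51.9,  32.3,  53. ]), array([-24.5,  16.3,  27.5])] [61.6 63.2 64.5]
slab 17971 [array([106.2, 145.4, 184.9]), array([-30.8,   8.5,  35. ])] [116.4 176.3 189.6]
slabtop 16187 [array([105.9, 145.4, 185.1]), array([-31.1,   7.4,  34.7])] [158.6 179.1 189.6]
((481.407470703125, 26.89807891845703), (64.25191497802734, 83.14838409423828), 41.90463638305664)
slab low 537 [array([140.4, 145.8, 151. ]), array([34.3, 34.7, 35.1])] [ 81.5 109.9 129.3]
base 1883 [array([ 61.4, 108.3, 154.5]), array([-43.8,   1.3,  44.4])] [ 9.1 12.5 16. ]
block 403 [array([132. , 159. , 179.3]), array([-44.1,   0.4,  44.8])] [60.1 62.7 67.6]
backwall 130 [array([160. , 162.9, 179.6]), array([-41.6,   0.2,  39.8])] [61.1 63.3 67.1]
housing 1082 [array([-51.7,   2.9,  54. ]), array([-26.8,   3.6,  27.6])] [61.9 65.3 68.5]
tcp 146.2369387987018 -2.273785785521855 [0.48328666 0.02790032 0.15272826]
```

View pics/c1.png

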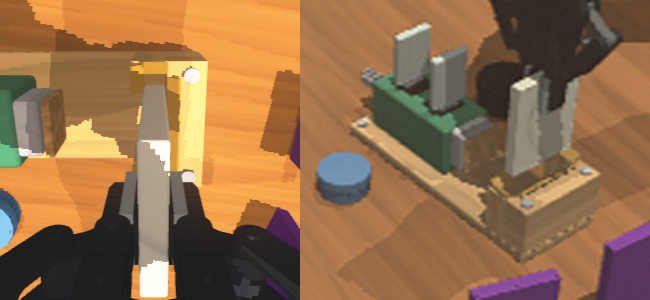

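The slab hangs directly over the slot: its end face is at (153,110) in the left crop, and the right crop shows it above the flared opening with the jaw well back. I'll shift about 1 mm each way and insert it.

```bash
python3 -m crank '[[0,0.001,0.0008,0.004,0,0,0],[0,0.001,0.0008,0.008,0,0,0],[0,0.001,0.0008,0.012,0,0,0],[0,0.001,0.0008,0.016,0,0,0],[0,0.001,0.0008,0.02,0,0,0],[0,0.001,0.0008,0.024,0,0,0],[0,0.001,0.0008,0.028,0,0,0],[0,0.001,0.0008,0.030,0,0,0]]'; python3 go.py 481 28.3 89 98.4
```

```text
time: 6.25
eef_pos: [0.4812, 0.0281, 0.1213]
ee_rot: [0.231, -3.132, 0.0]
ft_force: [0.3, 0.2, -2.3]
finger_gap: 0.135
grasp_force: 41.0
shift [0.0001 0.0002 0.0323] turn [ 0.   -0.05  0.03] at [0.4812 0.0281 0.1213] t 6.25
```

```bash
python3 -m crank '[[0,0,0,0.004,0,0,0],[0,0,0,0.008,0,0,0],[0,0,0,0.012,0,0,0],[0,0,0,0.016,0,0,0],[0,0,0,0.02,0,0,0],[0,0,0,0.024,0,0,0],[0,0,0,0.027,0,0,0],[0,0,0,0.029,0,0,0]]'; python3 go.py 481 28.3 89 98.4
```

```text
time: 6.92
eef_pos: [0.4813, 0.0281, 0.0925]
ee_rot: [0.231, -3.133, -0.0]
ft_force: [-0.2, -0.6, -2.2]
finger_gap: 0.128
grasp_force: 41.0
shift [0.0003 0.0002 0.0035] turn [ 0.   -0.03  0.03] at [0.4813 0.0281 0.0925] t 6.92
```

```bash
python3 -m crank '[[0,0,0,0.001,0,0,0],[0,0,0,0.002,0,0,0],[0,0,0,0.003,0,0,0],[0,0,0,0.003,0,0,0]]'; python3 -m crank '[[0,0,0,0.001,0,0,0],[0,0,0,0.0015,0,0,0],[0,0,0,0.0015,0,0,0]]'
```

```text
time: 7.25
eef_pos: [0.4815, 0.0281, 0.0899]
ee_rot: [0.231, -3.133, -0.0]
ft_force: [0.6, 0.6, -2.6]
finger_gap: 0.136
grasp_force: 41.0
time: 7.5
eef_pos: [0.4816, 0.0282, 0.0888]
ee_rot: [-0.231, 3.133, 0.0]
ft_force: [-1.4, 0.4, 0.7]
finger_gap: 0.137
grasp_force: 41.6
```

```bash
python3 -m crank '[[0,0,0,0.001,0,0,0],[0,0,0,0.001,0,0,0]]'; python3 -m crank '[[0.016,0,0,0,0,0,0],[0.022,0,0,0,0,0,0],[0.03,0,0,0,0,0,0],[0.03,0,0,0,0,0,0],[0.03,0,0,-0.02,0,0,0],[0.03,0,0,-0.05,0,0,0],[0.03,0,0,-0.08,0,0,0],[0.03,0,0,-0.11,0,0,0]]' 20; python3 -m crank '[[0.0854,0,0,-0.02,0,0,0],[0.0854,0,0,-0.02,0,0,0],[0.0854,0,0,-0.02,0,0,0]]';  python3 - <<'E'
from h import *
o=np.array([502.4,-117.1]);a=np.radians(8.4);ex=np.array([-np.sin(a),np.cos(a)]);ey=np.array([-ex[1],ex[0]])
im=[]
for n in("wrist","top","scene"):
    img,d,p=grab(n);P=cloud(d,p)*1000;S=cv2.cvtColor(img,cv2.COLOR_RGB2HSV)[...,1]
    q=P[...,:2]-o;X=q@ex;Y=q@ey;Z=P[...,2]
    k=(S<90)&(X>125)&(X<170)&(abs(Y)<50)&(Z>85)&(Z<115)
    if k.sum(): print(n,k.sum(),[np.percentile(e[k],[2,50,98]).round(1) for e in(X,Y,Z)],cv2.minAreaRect(P[k&(Z>97)][:,:2].astype(np.float32)) if (k&(Z>97)).sum() else 0)
    im.append(cv2.resize(img[180:300,300:440],(350,300)) if n=="scene" else img[100:400,170:470])
save("c2",np.hstack([im[0],im[2]]))
E
python3 go.py 502.4 -117.1 220 98.4
```

```text
time: 7.67
eef_pos: [0.4816, 0.0282, 0.0888]
ee_rot: [-0.231, 3.132, -0.0]
ft_force: [-3.1, 0.3, 13.4]
finger_gap: 0.133
grasp_force: 43.3
time: 8.33
eef_pos: [0.481, 0.0281, 0.1984]
ee_rot: [0.231, -3.132, -0.0]
ft_force: [1.3, -0.8, 0.5]
finger_gap: 0.355
grasp_force: 0.0
time: 8.58
eef_pos: [0.4821, 0.0281, 0.2183]
ee_rot: [-0.23, 3.131, -0.0]
ft_force: [-0.1, -1.2, -0.4]
finger_gap: 0.764
grasp_force: 0.0
wrist 1456 [array([140.6, 146.3, 151.9]), array([-31.4,   6.2,  36.2]), array([ 92.6, 100.1, 101.5])] ((479.30316162109375, 27.459762573242188), (69.39751434326172, 11.71823501586914), 8.819222450256348)
scene 253 [array([142.3, 151.7, 154.3]), array([-34.4,  -3.4,  33.4]), array([ 86. ,  98.3, 103.4])] ((478.89556884765625, 28.44497299194336), (70.46329498291016, 13.50004768371582), 8.089184761047363)
shift [-0.0003 -0.1467 -0.0037] turn [ 0.01 -0.14  0.03] at [0.4806 0.028  0.2164] t 8.73
```

View pics/c2.png

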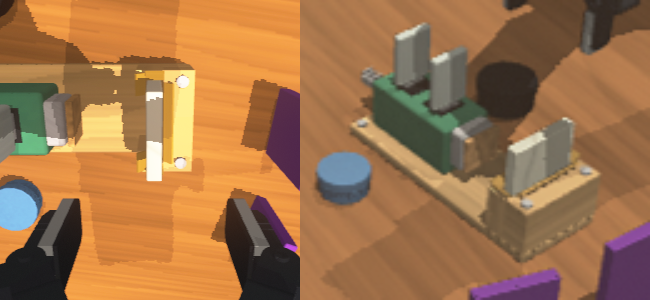

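The crops show the slab standing home in the slot, top at about 101 mm and centred, with the jaw still far back. Next I'll move over the grips.

```bash
python3 -m crank '[[0.0854,0,-0.03,0,0,0,0],[0.0854,0,-0.065,0,0,0,0],[0.0854,0,-0.1,0,0,0,0],[0.0854,0,-0.13,0,0,0,0],[0.0854,0,-0.1467,0,0,0,0],[0.0854,0,-0.1467,0,0,0,0],[0.0854,0,-0.1467,0,0,0,0]]' 20; python3 w.py w3 500 -117 115 130 70; python3 go.py 502.4 -117.1 105 98.4
```

```text
time: 9.32
eef_pos: [0.5021, -0.1176, 0.2161]
ee_rot: [0.227, -3.131, -0.001]
ft_force: [0.0, 0.2, -0.3]
finger_gap: 0.997
grasp_force: 0.0
861 px 363.0 250.0 c [497.5 -91.7] size [39.9 10.1] ang 8.5 z [118.1 122.7 123.9] S 33.0
854 px 287.0 251.0 c [ 505. -143.] size [39.2 10.2] ang 8.2 z [118.7 122.7 124. ] S 30.0
shift [-0.0003 -0.001   0.1113] turn [ 0.09 -0.13  0.03] at [ 0.5022 -0.1163  0.2163] t 9.37
```

```bash
python3 -m crank '[[0.0854,0,-0.0005,0.025,0,0,0],[0.0854,0,-0.0005,0.05,0,0,0],[0.0854,0,-0.0005,0.075,0,0,0],[0.0854,0,-0.0005,0.095,0,0,0],[0.0854,0,-0.0005,0.108,0,0,0],[0.0854,0,-0.0005,0.111,0,0,0],[0.0854,0,-0.0005,0.111,0,0,0]]' 20; python3 -m crank '[[0.062,0,0,0,0,0,0],[0.056,0,0,0,0,0,0],[0.05,0,0,0,0,0,0],[0.044,0,0,0,0,0,0],[0.04,0,0,0,0,0,0],[0.04,0,0,0,0,0,0],[0.04,0,0,0,0,0,0]]' 20
```

```text
time: 9.95
eef_pos: [0.5023, -0.1156, 0.1055]
ee_rot: [0.235, -3.13, -0.002]
ft_force: [0.0, -0.1, -0.1]
finger_gap: 1.001
grasp_force: 0.0
time: 10.53
eef_pos: [0.504, -0.1164, 0.1084]
ee_rot: [-0.232, 3.13, 0.001]
ft_force: [-2.0, 3.1, 10.5]
finger_gap: 0.48
grasp_force: 19.6
```

```bash
cat > j.py <<'E'
from h import *
o=np.array([502.4,-117.1]);a=np.radians(8.4);ex=np.array([-np.sin(a),np.cos(a)]);ey=np.array([-ex[1],ex[0]])
for n in("scene",):
    img,d,p=grab(n);P=cloud(d,p)*1000;q=P[...,:2]-o;X=q@ex;Y=q@ey;Z=P[...,2]
    k=(X>58)&(X<142)&(abs(Y)<22)&(Z>30)&(Z<68)
    if k.sum(): print(n,k.sum(),np.percentile(X[k],[2,25,50,75,95,99]).round(1))
print(arm.sense()["finger_gap"]*85.4)
E
python3 -m crank '[[0.072,0,0,0,0,0,0],[0.072,0,0,0,0,0,0],[0.072,0,0,0,0,0,0],[0.072,0,0,0,0,0,0],[0.072,0,0,0,0,0,0]]' 20; python3 j.py
```

```text
time: 10.95
eef_pos: [0.5031, -0.1181, 0.1066]
ee_rot: [-0.23, 3.133, -0.001]
ft_force: [-0.4, -0.3, 0.5]
finger_gap: 0.846
grasp_force: 0.0
scene 320 [67.3 77.6 87.8 91.1 92.4 92.9]
71.9239058522207
```

```bash
python3 -m crank '[[0.062,0,0,0,0,0,0],[0.056,0,0,0,0,0,0],[0.05,0,0,0,0,0,0],[0.044,0,0,0,0,0,0],[0.04,0,0,0,0,0,0],[0.04,0,0,0,0,0,0],[0.04,0,0,0,0,0,0]]' 20; python3 j.py; python3 -m crank '[[0.072,0,0,0,0,0,0],[0.072,0,0,0,0,0,0],[0.072,0,0,0,0,0,0],[0.072,0,0,0,0,0,0],[0.072,0,0,0,0,0,0]]' 20; python3 j.py
```

```text
time: 11.58
eef_pos: [0.5034, -0.1165, 0.1075]
ee_rot: [-0.232, 3.132, 0.001]
ft_force: [-3.3, 2.6, 11.3]
finger_gap: 0.476
grasp_force: 19.4
scene 278 [ 60.4  89.1  97.2 106.2 108.4 109. ]
40.89318830849851
time: 12.05
eef_pos: [0.5031, -0.1181, 0.1064]
ee_rot: [0.23, -3.133, 0.001]
ft_force: [-0.2, -0.1, -0.3]
finger_gap: 0.835
grasp_force: 0.0
scene 285 [ 60.5  88.4  97.6 106.2 108.2 109.3]
72.07511027019518
```

```bash
python3 -m crank '[[0.062,0,0,0,0,0,0],[0.056,0,0,0,0,0,0],[0.05,0,0,0,0,0,0],[0.044,0,0,0,0,0,0],[0.04,0,0,0,0,0,0],[0.04,0,0,0,0,0,0],[0.04,0,0,0,0,0,0]]' 20; python3 -m crank '[[0.072,0,0,0,0,0,0],[0.072,0,0,0,0,0,0],[0.072,0,0,0,0,0,0],[0.072,0,0,0,0,0,0],[0.072,0,0,0,0,0,0]]' 20; python3 j.py
```

```text
time: 12.68
eef_pos: [0.5034, -0.1165, 0.1076]
ee_rot: [-0.232, 3.132, 0.001]
ft_force: [-2.4, 3.2, 11.6]
finger_gap: 0.479
grasp_force: 19.4
time: 13.1
eef_pos: [0.5031, -0.1181, 0.1064]
ee_rot: [0.23, -3.133, 0.001]
ft_force: [0.3, -0.0, -0.8]
finger_gap: 0.846
grasp_force: 0.0
scene 194 [ 59.9  77.4 103.4 110.3 120.2 123.8]
71.77421710678394
```

```bash
python3 -m crank '[[0.062,0,0,0,0,0,0],[0.06,0,0,0,0,0,0],[0.058,0,0,0,0,0,0],[0.056,0,0,0,0,0,0],[0.054,0,0,0,0,0,0],[0.052,0,0,0,0,0,0],[0.05,0,0,0,0,0,0],[0.048,0,0,0,0,0,0]]' 20; python3 -m crank '[[0.047,0,0,0,0,0,0],[0.046,0,0,0,0,0,0],[0.045,0,0,0,0,0,0],[0.044,0,0,0,0,0,0],[0.043,0,0,0,0,0,0],[0.042,0,0,0,0,0,0],[0.041,0,0,0,0,0,0],[0.04,0,0,0,0,0,0]]'; python3 j.py
```

```text
time: 13.82
eef_pos: [0.5032, -0.1165, 0.1072]
ee_rot: [-0.232, 3.132, 0.001]
ft_force: [-1.3, 4.8, 8.1]
finger_gap: 0.561
grasp_force: 5.5
time: 14.48
eef_pos: [0.5034, -0.1165, 0.1075]
ee_rot: [-0.232, 3.132, 0.001]
ft_force: [-2.5, 4.1, 10.8]
finger_gap: 0.48
grasp_force: 19.0
scene 135 [ 59.   70.1  85.3  96.7 121.8 124.5]
41.007201338534415
```

```bash
python3 -m crank '[[0.072,0,0,0,0,0,0],[0.072,0,0,0,0,0,0],[0.072,0,0,0,0,0,0],[0.072,0,0,0,0,0,0],[0.072,0,0,0,0,0,0]]' 20; python3 j.py; python3 -m crank '[[0.064,0,0,0,0,0,0],[0.062,0,0,0,0,0,0],[0.061,0,0,0,0,0,0],[0.06,0,0,0,0,0,0],[0.0595,0,0,0,0,0,0],[0.059,0,0,0,0,0,0]]' 20
```

```text
time: 14.95
eef_pos: [0.5031, -0.1183, 0.1064]
ee_rot: [0.23, -3.133, 0.001]
ft_force: [-0.7, 0.1, -0.1]
finger_gap: 0.848
grasp_force: 0.0
scene 137 [ 58.8  69.5  84.2  97.1 121.4 124.4]
72.15791982192762
time: 15.5
eef_pos: [0.5031, -0.1169, 0.1066]
ee_rot: [-0.232, 3.133, 0.001]
ft_force: [-1.1, 3.9, 3.8]
finger_gap: 0.695
grasp_force: 2.0
```

```bash
python3 -m crank '[[0.0585,0,0,0,0,0,0],[0.058,0,0,0,0,0,0],[0.0575,0,0,0,0,0,0],[0.057,0,0,0,0,0,0]]' 20;python3 -m crank '[[0.0565,0,0,0,0,0,0],[0.056,0,0,0,0,0,0],[0.0555,0,0,0,0,0,0],[0.055,0,0,0,0,0,0]]' 20
```

```text
time: 15.83
eef_pos: [0.503, -0.1166, 0.1067]
ee_rot: [0.232, -3.133, -0.002]
ft_force: [-1.8, 5.1, 4.7]
finger_gap: 0.667
grasp_force: 4.8
time: 16.17
eef_pos: [0.5031, -0.1166, 0.1069]
ee_rot: [-0.232, 3.133, 0.001]
ft_force: [-2.3, 5.9, 8.4]
finger_gap: 0.641
grasp_force: 5.7
```

```bash
python3 -m crank '[[0.0545,0,0.0003,0,0,0,0],[0.054,0,0.0006,0,0,0,0],[0.0535,0,0.001,0,0,0,0],[0.053,0,0.001,0,0,0,0]]' 20;python3 -m crank '[[0.0525,0,0,0,0,0,0],[0.052,0,0,0,0,0,0],[0.0515,0,0,0,0,0,0],[0.051,0,0,0,0,0,0]]' 20
```

```text
time: 16.5
eef_pos: [0.5031, -0.1165, 0.1072]
ee_rot: [-0.231, 3.133, -0.0]
ft_force: [-2.6, 3.6, 9.7]
finger_gap: 0.624
grasp_force: 6.2
time: 16.83
eef_pos: [0.5031, -0.1165, 0.1075]
ee_rot: [-0.231, 3.132, -0.0]
ft_force: [-2.5, 3.6, 11.9]
finger_gap: 0.597
grasp_force: 9.0
```

```bash
python3 -m crank '[[0.0505,0,0,0,0,0,0],[0.05,0,0,0,0,0,0],[0.0495,0,0,0,0,0,0],[0.049,0,0,0,0,0,0]]' 20; python3 -m crank '[[0.049,0,0,0,0,0,0],[0.049,0,0,0,0,0,0]]' 20
```

```text
time: 17.17
eef_pos: [0.5031, -0.1165, 0.1078]
ee_rot: [-0.231, 3.132, -0.001]
ft_force: [-3.2, 3.9, 15.4]
finger_gap: 0.578
grasp_force: 11.9
time: 17.33
eef_pos: [0.5031, -0.1165, 0.1078]
ee_rot: [-0.231, 3.132, -0.001]
ft_force: [-2.8, 3.0, 15.6]
finger_gap: 0.573
grasp_force: 11.7
```

```bash
python3 -m crank '[[0.0485,0,0,0,0,0,0],[0.048,0,0,0,0,0,0],[0.0475,0,0,0,0,0,0],[0.0475,0,0,0,0,0,0],[0.0475,0,0,0,0,0,0]]' 20; python3 -m crank '[[0.047,0,0,0,0,0,0],[0.0465,0,0,0,0,0,0],[0.0465,0,0,0,0,0,0],[0.0465,0,0,0,0,0,0]]' 20
```

```text
time: 17.75
eef_pos: [0.5031, -0.1165, 0.108]
ee_rot: [-0.231, 3.132, -0.001]
ft_force: [-3.8, 4.1, 17.1]
finger_gap: 0.558
grasp_force: 13.9
time: 18.08
eef_pos: [0.5032, -0.1166, 0.1082]
ee_rot: [-0.231, 3.132, -0.001]
ft_force: [-3.7, 3.8, 18.8]
finger_gap: 0.55
grasp_force: 15.4
```

```bash
python3 -m crank '[[0.0465,0,0,0,0,0,0],[0.0465,0,0,0,0,0,0],[0.0465,0,0,0,0,0,0],[0.0465,0,0,0,0,0,0],[0.0465,0,0,0,0,0,0],[0.0465,0,0,0,0,0,0]]' 20; python3 - <<'E'
from h import *
img,d,p=grab("scene");a=cv2.resize(img[170:290,290:430],(400,343))
img,d,p=grab("wrist");b=img[68:411,250:640]
save("c3",np.hstack([a,b]));print(arm.sense()["grasp_force"])
E
```

```text
time: 18.58
eef_pos: [0.5031, -0.1166, 0.1082]
ee_rot: [-0.231, 3.132, -0.001]
ft_force: [-3.3, 4.0, 19.9]
finger_gap: 0.548
grasp_force: 15.4
15.371115356683731
```

View pics/c3.png

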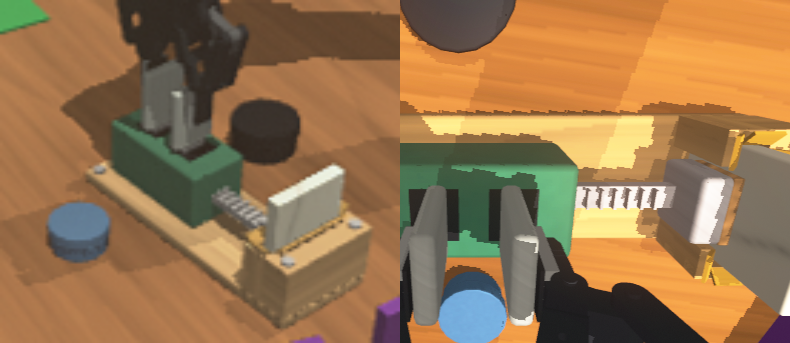

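The crops show the jaw pressed on the slab at (735,215), the slab still upright in the slot, and both grips squeezed. Grip force is steady at 15.4 N, so I'll hand in.

```bash
python3 -c "
from station import arm
print(arm.finish_job())"
```

```text
the job is handed in; nothing more can be done
None
```

I handed the job in at about 18.7 s: the wide slab is home in the clamp slot, and the arm is holding the grips at a steady 15.4 N, which by the clamp's figures presses the jaw on the slab with about 9 N; no verdict came back.

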